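# Clamp the scooter battery in the brushing cradle

### The job

Lay the white scooter battery, terminals up, into the bed of the terminal-brushing cradle and let go of it; then press in the spring button of the cradle's telescoping stop and slide the stop towards the battery until the button snaps fully out through the next hole, so that the battery is penned between stop and end block. Go gently, by feel: do not force the sleeve against the button and do not squeeze the battery. Leave the other things on the bench alone, and let go of everything at the end.

Things in the scene. Friction and masses are not known exactly. Their poses are not given: they have to be found in the camera images.
- pack: White plastic scooter battery pack, a rounded box 62 (x) by 150 (y) by 58 mm high, about 0.85 kg, with two brass blade terminals 9 mm high standing on its top 48 mm from the middle towards -y. Lies loose on the bench. Origin: centre of its underside; y along its length, z up.
- cradle: Brushing cradle bolted to the bench: grey base plate 100 by 470 by 8 mm. Origin: on the bench surface, on its long centre line; y runs along it from the end block to the tube bracket, x across, z up. Bed and telescoping stop lie along y. Bracket: y = 217 to 227 mm, top z = 76 mm; it carries a fixed 25 mm square inner tube, axis z = 50 mm, ending at y = 45 mm, on which the stop slides.
- bed (a point): Centre of the bed's rubber top: cradle x = 0, y = -115, z = 12 mm; bed from y = -190 to -40 mm. Axes as the cradle's. Side rails: inner faces x = -36 and +36 mm, tops z = 26 mm. The end block's face is at y = -190 mm (64 mm wide, top z = 58 mm). The pack belongs here, long side along the cradle's y, either way round, anywhere between end block and stop.
- stop_face (a point): Middle of the stop plate's rubber face, at tube height (z = 50 mm); moves with the stop. Axes as the cradle's. Plate 60 mm wide, z = 20 to 70 mm; behind it (+y) a 36 mm square collar, 8 to 18 mm behind the face, then the stop's sleeve.
- sleeve (a point): On the axis of the stop's sleeve, 88 mm behind the face; moves with the stop. The sleeve is a square aluminium tube 30 by 30 mm outside, wall 2 mm, ending 168 mm behind the face, blasted rough for grip. Its +x wall (x = +15 mm) has a row of four 14 mm holes at axis height, drilled by hand 20 to 50 mm apart, no two gaps alike.
- stop (a joint): Travel of the stop along cradle -y (m), growing towards the bed. At about 0, the start, the button is out in the second hole from the plate and the face is at cradle y = 9.5 mm. The next hole is the third from the plate; there the pack still has some slack, up to 15 mm. Sliding friction about 5 N. Button out: about 1 mm of play either way, then locked.
- button (a joint): How far the button is pressed in (m): 0 fully out, 10 mm at most. Steel, 12 mm thick, end domed to 6 mm radius, 6 mm proud of the sleeve's +x side. Spring 1.5 N at rest, 2.4 N pressed flush (6 mm). From flush, sliding the sleeve with some 12 N in all cams the dome the last 2 mm under its wall. It snaps out by itself when an uncovered hole comes over it.
- button_tip (a point): Tip of the button's dome: cradle x = +21, y = 80, z = 50 mm when out; goes in with the button and does not travel with the stop. One grasp from above, closing across the sleeve (36 mm over the button), presses the button flush and grips the sleeve's sides.
- caddy: Red caddy 52 by 132 by 34 mm with three matte grey hearing-aid cartridges standing in it; leave alone. Origin: centre of its underside.
- brush: Steel terminal brush with a wooden grip, 240 mm long along x, 20 mm high; leave alone. Origin: underside, 110 mm from the grip's end.
- meter: Black multimeter lying on its back, 150 (x) by 76 by 44 mm; leave alone. Origin: centre of its underside.
- celltray: Grey tray of upright cylindrical cells, 130 by 200 by 66 mm; leave alone. Origin: centre of its underside.
There are look-alikes about, which are no part of the job. Of the things like the pack, leave any that is orange; of the rest the larger one is meant.

How it is judged:
On the way, in this order (a step that is already met when the one before it is completed fails the run):
1. the pack lies in the bed, terminals up, and is let go (x of pack in the frame of cradle between -0.008 and 0.008 m and z of pack in the frame of cradle between 0.008 and 0.015 m and angle between pack's own z axis and vertical below 0.06 rad and angle between the y axis of pack and the y axis of cradle, either way round below 0.08 rad and y of pack in the frame of cradle between -0.118 and -0.064 m and contact force between the fingers and pack below 0.5 N and linear speed of pack below 0.02 m/s), for 0.2 s.
2. the button is pressed in flush (value of joint button above 0.005 m), for 0.05 s.
At the end, for the whole second after the job is handed in: The button is fully out (within 1.5 mm) through the next hole; the pack lies at rest in the bed between stop and end block, upright, within 8 mm of the centre line and 0.08 rad of the cradle's direction; nothing is held (value of joint stop between 0.02 and 0.052 m and value of joint button below 0.0015 m and x of pack in the frame of cradle between -0.008 and 0.008 m and z of pack in the frame of cradle between 0.008 and 0.015 m and angle between pack's own z axis and vertical below 0.06 rad and angle between the y axis of pack and the y axis of cradle, either way round below 0.08 rad and y of pack in the frame of cradle between -0.118 and -0.1 m and linear speed of pack below 0.02 m/s and contact force between the fingers and pack below 0.5 N and contact force between the fingers and stop below 0.5 N); the robot touches nothing.
It fails at once if the sleeve is forced against the button (over 12 N) (contact force between button and stop above 12 N).
It fails at once if the battery is squeezed by the stop (over 20 N) (contact force between stop and pack above 20 N).
It fails at once if another thing on the bench is shifted by more than 20 mm (distance of any of caddy, brush, meter, celltray from where it was at the start of the episode above 0.02 m).
It also fails if it takes over 54 s, if anything falls off the work surface, if the arm or the gripper's body presses on something with over 40 N, if the wrist force passes 120 N, or if a joint passes its speed limit or range.

### The arm

A 6-joint arm with a two-finger parallel gripper is mounted at the origin on the work surface. World frame = base frame: x ahead of the robot, y to its left, z up, the work surface at z = 0. Lengths are in m, angles in rad, forces in N, time in s.
With the tool pointing down it reaches from about 0.25 to 0.775 m from the base axis. Payload 4 kg.
Tool frame: the origin (TCP) lies midway between the tips of the shut fingers; the grasp point (between the pads) lies 19 mm behind it; z points along the fingers, y is the line along which they close (so a half turn about z gives the same grasp; the last joint's range is limited). The gripper opens to 94 mm and grips with 3 to 60 N. Pads are 16 mm wide; open, the fingers measure 119 mm over their backs; the gripper's body (75 mm by 177 mm) begins 78 mm behind the grasp point.
Start: joints at [1.118, 0.087, 1.371, -0, 1.684, -0.103], TCP at [0.189, 0.517, 0.206] pointing down, gripper open.
Joint ranges: [-3.1, 3.1], [-0.76, 2.03], [0.27, 2.55], [-1.08, 4.22], [0.17, 2.65], [-2.57, 2.57]. Speed limits (rad/s): [2.79, 2.79, 3.14, 3.14, 3.14, 3.14].

### API

Orientations are given as a 3x3 rotation matrix whose columns are the frame's x, y, z axes.
In Python, from rig import get_obs, optics, env gives the robot as it stands.
- The arm moves only by the tool step_arm, never from a script. Its argument "targets" is a list of rows, each an object with "travel": the shift along the tool's x, y, z in units of 30 mm (1.0 is 30 mm), a list of three; "spin": the turn about the tool's z in units of 6 degrees (1.0 is 6 degrees). In form: [{"travel": [dx, dy, dz], "spin": spin}, ...]. A call has 1 to 5 rows; each row shifts and turns the commanded pose from where the row before left it, along the tool's axes as they then stand; what a row does not reach is not made up. A row lasts 1/12 s, in which the tool goes at most 41.7 mm and 7.16 degrees, less where a joint would pass 70% of its speed; a pose out of reach is approached as far as the arm can. A call is refused whole if a number of a shift passes 1 or a number of a turn 1, either way. A call with a gripper value outside its range is refused whole. "gripper" is the finger opening in mm, from 0 to 94, set as the call begins (left out, the last holds). The fingers move at their own pace and stop on an object; "newtons" is the grip in N (left out, the last holds). Time passes only in rows, so rows that do not move let the fingers close. It gives the time, the measured TCP pose, the force, the opening and the grip force at its end, in the units of the state.
- get_obs(): the state, without advancing time (a new reading comes with each control period).
- optics.capture(name): name is "side" or "top"; returns the picture (384x512x3 uint8, red, green, blue); there is no depth.
- optics.calibration(name): a dict with "fx", "fy", "cx", "cy" (pixels), "k1" (the pictures are not rectified: a ray, as slopes to the right and down, at radius r is drawn at 1 + k1 r^2 times it, then the intrinsics apply), "world_to_cam" (4x4, takes a point from world to camera coordinates). Camera axes: x right, y down, z forward; pixel columns grow to the right and rows downward; lengths in m; the calibration is good to about 2 mm. A picture is of the moment at which its call begins. calibration takes no time and is no camera call.
- env.hand_in(): hands the job in; it is judged then, once.
The state is a dict: "time": time; "q": joint angles; "joint_vel": joint speeds; "effort": joint torques, N m; "ee_pos": TCP position; "eef_rot": TCP orientation; "force": force on the tool from outside, world axes, zero at the start; "torque": the same for the moment, N m; "grip_width": finger opening in m; "grip_force": force on a finger pad.
Only numpy, scipy, OpenCV 4.12 (cv2) and the standard library are available. Lean on these libraries where they do the work, as an engineer would, in place of code of your own. Each camera call takes 0.05 s, during which the arm holds its last target. There are 200 camera calls.

## Working session

There is one attempt and no reset: what is moved stays moved. The work goes in short steps, Python scripts to look and compute and a tool call to move; the robot and the scene stay as the last step left them, time stands still between calls to the robot, and variables do not carry over. Pictures are saved under pics/ and viewed, at most 10 in all, crops included, and the job is handed in when it is done.

Besides the shell and the picture viewer there is one more tool, called as name([rows], argument=value, ...), one row to a line, values as JSON. step_arm: Moves the arm, as the interface text tells. Its arguments: {"type":"object","properties":{"targets":{"type":"array","items":{"type":"object","properties":{"travel":{"type":"array","items":{"type":"number"}},"spin":{"type":"number"}}}},"gripper":{"type":"number"},"newtons":{"type":"number"}},"required":["targets"]}

```bash
ls; mkdir -p pics; cat > h.py <<'E'
import numpy as np,cv2
from rig import get_obs,optics,env
def ray(name,uv):
    c=optics.calibration(name);uv=np.atleast_2d(np.array(uv,float))
    d=np.stack([(uv[:,0]-c['cx'])/c['fx'],(uv[:,1]-c['cy'])/c['fy']],1)
    s=d.copy()
    for _ in range(20): s=d/(1+c['k1']*(s**2).sum(1,keepdims=True))
    M=np.array(c['world_to_cam']);R=M[:3,:3];o=-R.T@M[:3,3]
    return o,np.c_[s,np.ones(len(s))]@R
def plane(name,uv,z):
    o,d=ray(name,uv);return o+d*((z-o[2])/d[:,2:3])
def two(a,b):
    "least squares point from top pixel a, side pixel b; and gap"
    A=np.zeros((3,3));r=np.zeros(3);L=[]
    for n,p in(('top',a),('side',b)):
        o,d=ray(n,p);d=d[0]/np.linalg.norm(d[0]);P=np.eye(3)-np.outer(d,d);A+=P;r+=P@o;L.append((o,P))
    x=np.linalg.solve(A,r);return x,[np.linalg.norm(P@(x-o)) for o,P in L]
def proj(name,X):
    c=optics.calibration(name);M=np.array(c['world_to_cam']);p=np.atleast_2d(X)@M[:3,:3].T+M[:3,3]
    s=p[:,:2]/p[:,2:];s=s*(1+c['k1']*(s**2).sum(1,keepdims=True));return s*[c['fx'],c['fy']]+[c['cx'],c['cy']]
def snap(name,f):
    im=optics.capture(name);cv2.imwrite('pics/'+f,im[:,:,::-1]);return im
E
python3 - <<'E'
from h import *
for n in('top','side'):
    im=snap(n,n+'0.png');c=optics.calibration(n);o,d=ray(n,[[256,192]]);print(n,c['fx'],c['k1'],o,d)
print(get_obs())
E
```

```text
pics
top 396.0528801983594 0.01598342302109462 [ 0.38893122 -0.02036902  1.45326839] [[ 0.07904588  0.02882097 -0.99650597]]
side 422.7093309051254 -0.15826499447407685 [ 0.35953586 -0.99860427  0.87279753] [[ 0.12263635  0.76204631 -0.63621076]]
{'time': 0.1, 'q': array([ 1.11787858e+00,  8.78973022e-02,  1.37209751e+00,  4.99692322e-06,
        1.68356492e+00, -1.03131968e-01]), 'joint_vel': array([-0.0013457 , -0.00442616, -0.00295298,  0.00060667,  0.00056624,
        0.00074853]), 'effort': array([ 2.20450995e-03, -3.41249120e+01, -3.03302407e+01,  7.18846405e-02,
        3.03994899e-02, -9.62075228e-05]), 'ee_pos': array([0.18829037, 0.51625285, 0.20441519]), 'eef_rot': array([[-9.39446250e-01,  3.42695192e-01, -8.65240411e-04],
       [ 3.42696221e-01,  9.39444612e-01, -1.76657362e-03],
       [ 2.07449158e-04, -1.95611558e-03, -9.99998065e-01]]), 'force': array([ 0.46363133,  0.0018705 , -0.67952765]), 'torque': array([-0.00164131, -0.02749576,  0.00632967]), 'grip_force': 0.0, 'grip_width': 0.09425503332728133}
```

View pics/top0.png

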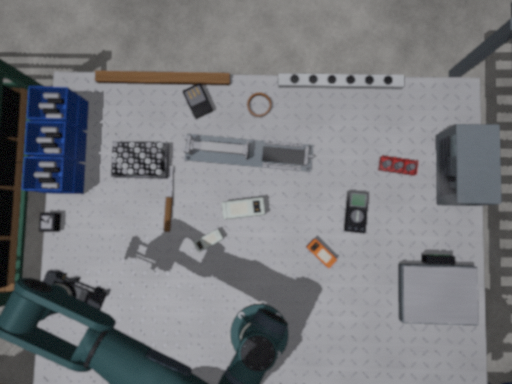

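View pics/side0.png

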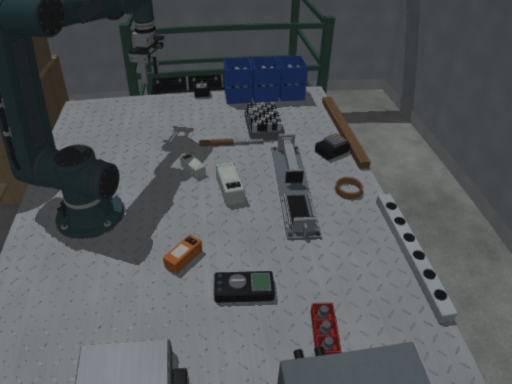

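The top view shows the candidates for the pack: a large white one at (244,208), a small white one at (210,239) and an orange one at (322,253). The side view has the same three at (230,183), (193,165) and (183,253). I choose the large white one. The cradle lies at about (248,152) in the top view, with the bed towards the right (dark rubber at 285,155) and the tube bracket on the left. I'll check this in a close crop.

```bash
python3 - <<'E'
import cv2,numpy as np
t=cv2.imread('pics/top0.png');s=cv2.imread('pics/side0.png')
a=cv2.resize(t[125:225,175:325],None,fx=5.3,fy=5.3,interpolation=cv2.INTER_CUBIC)
cv2.imwrite('pics/ct.png',a)
b=cv2.resize(s[125:245,205:335],None,fx=5,fy=5,interpolation=cv2.INTER_CUBIC)
cv2.imwrite('pics/cs.png',b)
E
```

```text
(no output)
```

View pics/ct.png

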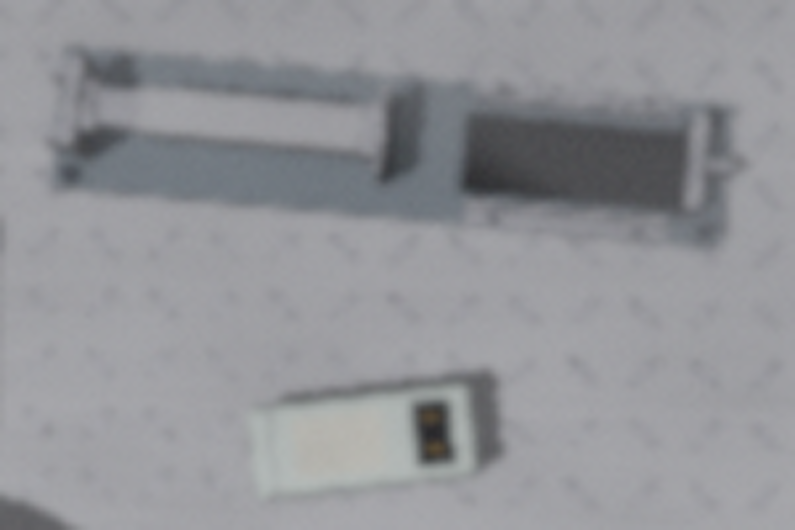

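View pics/cs.png

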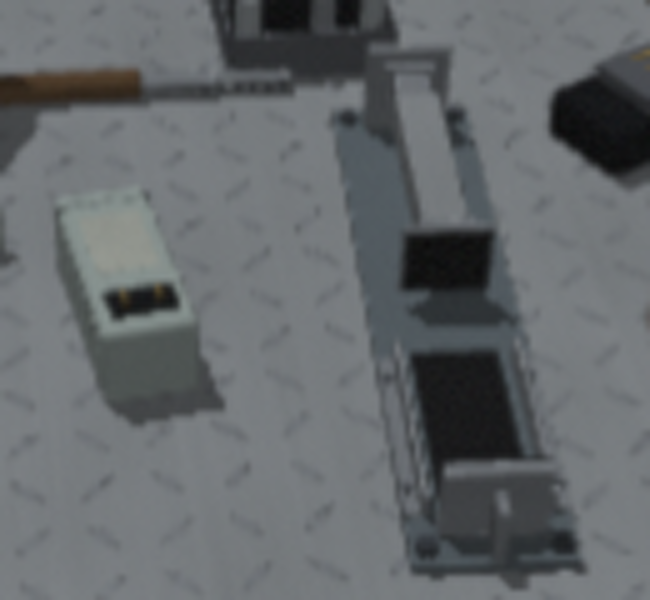

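The crops show the chosen pack with two brass blades on a dark patch at its -y (right) end. Its corners in the top crop are about (250,407), (470,378), (482,472) and (263,498). The cradle's base corners are about (55,188), (718,244), (735,106) and (72,47), the end block is at (698,160), and the stop plate is at (388,135).

```bash
cat > m.py <<'E'
from h import *
T=lambda u,v:[175+(u+.5)/5.3-.5,125+(v+.5)/5.3-.5]
S=lambda u,v:[205+(u+.5)/5-.5,125+(v+.5)/5-.5]
np.set_printoptions(precision=4,suppress=True)
tri={'pk00':(T(250,409),S(57,200)),'pk_x+ y+':(T(250,409),S(57,200)),'pk far':(T(472,380),S(197,322)),'pk near':(T(482,472),S(100,333)),
'endblk far':(T(690,112),S(557,461)),'endblk near':(T(685,209),S(443,466)),'stop far':(T(389,90),S(495,231)),'stop near':(T(384,181),S(403,236)),
'brk far':(T(66,48),S(450,47)),'brk near':(T(53,145),S(370,50)),'base near -y':(T(718,244),S(413,572)),'base far -y':(T(735,106),S(582,570))}
for k,(a,b) in tri.items(): x,g=two(a,b);print(k,x,np.round(g,4))
# cradle: planar rigid fit of base corners (z=8 mm), top view
def fit(m,w):
    m=np.array(m,float);w=np.array(w,float);mc,wc=m.mean(0),w.mean(0);H=(m-mc).T@(w-wc)
    th=np.arctan2(H[0,1]-H[1,0],H[0,0]+H[1,1]);R=np.array([[np.cos(th),-np.sin(th)],[np.sin(th),np.cos(th)]]);t=wc-R@mc
    return t,th,w-(m@R.T+t)
B=[(55,188),(718,244),(735,106),(72,47)]
w=plane('top',[T(*p) for p in B],.008)[:,:2]
print('base',*fit([(-.05,.235),(-.05,-.235),(.05,-.235),(.05,.235)],w))
im=cv2.imread('pics/top0.png')
h=im[190:225,215:275].astype(int)
# white pack mask
hsv=cv2.cvtColor(im,cv2.COLOR_BGR2HSV);g=im.astype(int)
m=((g.max(2)>175)).astype(np.uint8);m[:185]=0;m[228:]=0;m[:,:210]=0;m[:,280:]=0
m=cv2.morphologyEx(m,cv2.MORPH_CLOSE,np.ones((9,9)));c=max(cv2.findContours(m,0,2)[0],key=cv2.contourArea)
bx=cv2.boxPoints(cv2.minAreaRect(c));print(cv2.minAreaRect(c));w=plane('top',bx,.058);print(w,w.mean(0))
w=plane('top',[T(*p) for p in [(250,409),(470,380),(482,472),(263,498)]],.058)[:,:2]
print('pack',*fit([(.031,.075),(.031,-.075),(-.031,-.075),(-.031,.075)],w))
E
python3 m.py
```

```text
pk00 [0.4344 0.1406 0.0537] [0.0283 0.0283]
pk_x+ y+ [0.4344 0.1406 0.0537] [0.0283 0.0283]
pk far [ 0.4833 -0.0073  0.0606] [0.0015 0.0015]
pk near [ 0.4229 -0.0153  0.064 ] [0.0009 0.0009]
endblk far [ 0.67   -0.1503  0.0562] [0.0013 0.0013]
endblk near [ 0.604  -0.1477  0.0573] [0.0013 0.0013]
stop far [0.679  0.0518 0.0691] [0.0017 0.0017]
stop near [0.6185 0.0536 0.0688] [0.0026 0.0026]
brk far [0.6997 0.2689 0.0725] [0.0013 0.0013]
brk near [0.6385 0.2757 0.0692] [0.0026 0.0026]
base near -y [ 0.5866 -0.1757  0.0024] [0.0003 0.0003]
base far -y [ 0.6838 -0.1863  0.0026] [0.0003 0.0003]
base [0.6506 0.0509] -0.06987396852218547 [[-0.0005 -0.0024]
 [ 0.0019  0.0049]
 [-0.0009  0.0012]
 [-0.0004 -0.0037]]
((237.02438354492188, 208.71949768066406), (14.024805068969727, 29.043495178222656), 83.6598129272461)
[[0.4569 0.1398 0.058 ]
 [0.4704 0.0381 0.058 ]
 [0.4214 0.0315 0.058 ]
 [0.4079 0.1329 0.058 ]] [0.4392 0.0856 0.058 ]
pack [0.4437 0.0622] 0.1480119249713897 [[-0.0008 -0.0007]
 [-0.0005  0.0014]
 [-0.0002  0.0013]
 [ 0.0015 -0.002 ]]
```

step_arm([
  {"travel": [0, 0, 0], "spin": 1},
  {"travel": [0, 0, 0], "spin": 1},
  {"travel": [0, 0, 0], "spin": 1},
  {"travel": [0, 0, 0], "spin": 1},
  {"travel": [0, 0, 0], "spin": 1},
], gripper=94, newtons=40)

```text
time: 0.52
ee_pos: [0.1884, 0.5164, 0.2048]
eef_rot: [[-0.638, 0.77, -0.001], [0.77, 0.638, -0.001], [-0.001, -0.001, -1.0]]
force: [0.0, 0.4, -0.3]
grip_width: 0.0937
grip_force: 0.0
```

step_arm([
  {"travel": [0, 0, 0], "spin": 1},
  {"travel": [0, 0, 0], "spin": 1},
  {"travel": [0, 0, 0], "spin": 1},
  {"travel": [0, 0, 0], "spin": 1},
  {"travel": [0, 0, 0], "spin": 1},
])

```text
time: 0.93
ee_pos: [0.1883, 0.5164, 0.2048]
eef_rot: [[-0.168, 0.986, -0.001], [0.986, 0.168, -0.001], [-0.001, -0.001, -1.0]]
force: [-0.2, 0.3, -0.7]
grip_width: 0.0939
grip_force: 0.0
```

```bash
cat > p.py <<'E'
import sys;from h import *
def plan(x,y,z,yaw):
    o=get_obs();R=np.array(o['eef_rot']);a=np.degrees(np.arctan2(R[1,1],R[0,1]));da=(np.degrees(yaw)-a+90)%180-90
    d=R.T@(np.array([x,y,z])-o['ee_pos'])/.03
    print('t',round(o['time'],2),'tool units',d.round(2),'spin units',round(-da/6,2),'F',np.round(o['force'],1),'w',round(o['grip_width'],4))
if __name__=='__main__': plan(*map(float,sys.argv[1:5]))
E
python3 p.py .4437 .0622 .2 .148
python3 - <<'E'
from h import *
g=cv2.cvtColor(cv2.imread('pics/top0.png'),cv2.COLOR_BGR2GRAY).astype(np.float32)
O=np.array([.650,.0425]);th=-.072;ex=np.array([np.cos(th),np.sin(th)]);ey=np.array([-np.sin(th),np.cos(th)])
def prof(z,a,b,axis,others):
    s=np.arange(a,b,.002);P=0
    for q in others:
        xy=O+(np.outer(s,ey)+q*ex if axis=='y' else np.outer(s,ex)+q*ey)
        uv=proj('top',np.c_[xy,np.full(len(s),z)]).astype(np.float32)
        P=P+cv2.remap(g,uv[:,0].reshape(1,-1),uv[:,1].reshape(1,-1),cv2.INTER_LINEAR)[0]/len(others)
    d=np.gradient(P)
    i=np.argsort(-abs(d)); out=[]
    for k in i:
        if 0<k<len(s)-1 and abs(d[k])>=abs(d[k-1]) and abs(d[k])>=abs(d[k+1]): out.append((round(s[k]*1000),round(float(d[k]),1)))
    return out[:7]
print('rubber end y(-40) z12',prof(.012,-.08,-.01,'y',[-.02,0,.02]))
print('endblk z58',prof(.058,-.25,-.15,'y',[-.02,-.025,.02]))
print('plate z70',prof(.070,-.02,.04,'y',[-.025,.025]))
print('bracket z76',prof(.076,.18,.25,'y',[-.02,.02]))
print('across bed z12',prof(.012,-.06,.06,'x',[-.07,-.1,-.13,-.16]))
print('across base z8',prof(.008,-.08,.08,'x',[-.02,-.01,.19]))
print('sleeve z65',prof(.065,-.04,.04,'x',[.04,.06,.1,.12,.14]))
E
```

```text
t 0.93 tool units [-16.35   5.85   0.17] spin units 0.2 F [-0.2  0.3 -0.7] w 0.0939
rubber end y(-40) z12 [(-40, 9.5), (-58, -0.8), (-76, -0.7), (-70, -0.7), (-64, -0.7), (-26, -0.3)]
endblk z58 [(-192, -12.5), (-204, 10.6), (-218, -8.7), (-244, 1.2), (-238, 0.9), (-156, -0.7), (-164, 0.4)]
plate z70 [(12, 9.9), (-10, -6.0), (20, -2.2), (2, -1.1), (34, -0.2), (28, 0.1)]
bracket z76 [(216, 9.8), (202, 2.2), (234, 2.1)]
across bed z12 [(-30, -10.1), (28, 7.6), (40, 4.7), (-54, -4.3), (52, 3.6), (46, 3.3), (-16, 1.1)]
across base z8 [(-52, -9.0), (50, 6.4), (-4, 3.3), (24, -2.5), (-12, -1.7), (-70, -0.7), (-78, -0.6)]
sleeve z65 [(-14, 10.4), (16, -10.0), (24, 2.6), (-24, -1.9), (0, -0.2)]
```

step_arm([
  {"travel": [-0.96, 0.34, 0], "spin": 0},
  {"travel": [-0.96, 0.34, 0], "spin": 0},
  {"travel": [-0.96, 0.34, 0], "spin": 0},
  {"travel": [-0.96, 0.34, 0], "spin": 0},
  {"travel": [-0.96, 0.34, 0], "spin": 0},
])

```text
time: 1.35
ee_pos: [0.2638, 0.3823, 0.2049]
eef_rot: [[-0.174, 0.985, -0.001], [0.985, 0.174, -0.001], [-0.001, -0.001, -1.0]]
force: [0.0, 0.4, -0.4]
grip_width: 0.0943
grip_force: 0.0
```

step_arm([
  {"travel": [-0.96, 0.34, 0], "spin": 0},
  {"travel": [-0.96, 0.34, 0], "spin": 0},
  {"travel": [-0.96, 0.34, 0], "spin": 0},
  {"travel": [-0.96, 0.34, 0], "spin": 0},
  {"travel": [-0.96, 0.34, 0], "spin": 0},
])

```text
time: 1.77
ee_pos: [0.3389, 0.2492, 0.2051]
eef_rot: [[-0.173, 0.985, -0.0], [0.985, 0.173, -0.0], [-0.0, -0.0, -1.0]]
force: [0.3, -0.9, -0.2]
grip_width: 0.094
grip_force: 0.0
```

step_arm([
  {"travel": [-0.96, 0.34, 0], "spin": 0},
  {"travel": [-0.96, 0.34, 0], "spin": 0},
  {"travel": [-0.96, 0.34, 0], "spin": 0},
  {"travel": [-0.96, 0.34, 0], "spin": 0},
  {"travel": [-0.96, 0.34, 0], "spin": 0},
])

```text
time: 2.18
ee_pos: [0.4141, 0.1162, 0.2051]
eef_rot: [[-0.173, 0.985, -0.001], [0.985, 0.173, 0.0], [0.0, -0.001, -1.0]]
force: [0.1, 1.1, -0.8]
grip_width: 0.0936
grip_force: 0.0
```

step_arm([
  {"travel": [-0.96, 0.34, 0], "spin": 0},
  {"travel": [-0.96, 0.34, 0], "spin": 0},
  {"travel": [0, 0, 0], "spin": 0},
])

```text
time: 2.43
ee_pos: [0.4454, 0.0604, 0.2045]
eef_rot: [[-0.167, 0.986, -0.001], [0.986, 0.167, -0.002], [-0.002, -0.001, -1.0]]
force: [-0.7, -0.6, 0.1]
grip_width: 0.0941
grip_force: 0.0
```

```bash
python3 p.py .4437 .0622 .022 .148
```

```text
t 2.43 tool units [ 0.08 -0.04  6.08] spin units 0.19 F [-0.7 -0.6  0.1] w 0.0941
```

step_arm([
  {"travel": [0.08, -0.04, 0.8], "spin": 0.19},
  {"travel": [0, 0, 0.9], "spin": 0},
  {"travel": [0, 0, 0.9], "spin": 0},
  {"travel": [0, 0, 0.9], "spin": 0},
  {"travel": [0, 0, 0.9], "spin": 0},
])

```text
time: 2.85
ee_pos: [0.4417, 0.0672, 0.072]
eef_rot: [[-0.154, 0.988, -0.0], [0.988, 0.154, 0.0], [0.001, -0.0, -1.0]]
force: [-0.3, 0.7, 0.3]
grip_width: 0.094
grip_force: 0.0
```

step_arm([
  {"travel": [0, 0, 0.8], "spin": 0},
  {"travel": [0, 0, 0.6], "spin": 0},
  {"travel": [0, 0, 0.28], "spin": 0},
  {"travel": [0, 0, 0], "spin": 0},
])

```text
time: 3.18
ee_pos: [0.44, 0.067, 0.0206]
eef_rot: [[-0.154, 0.988, -0.006], [0.988, 0.154, 0.0], [0.001, -0.005, -1.0]]
force: [-0.2, 0.4, -0.3]
grip_width: 0.0942
grip_force: 0.0
```

step_arm([
  {"travel": [0, 0, 0], "spin": 0},
  {"travel": [0, 0, 0], "spin": 0},
  {"travel": [0, 0, 0], "spin": 0},
  {"travel": [0, 0, 0], "spin": 0},
  {"travel": [0, 0, 0], "spin": 0},
], gripper=50, newtons=40)

```text
time: 3.6
ee_pos: [0.4431, 0.0667, 0.0241]
eef_rot: [[-0.153, 0.988, 0.002], [0.988, 0.153, 0.0], [-0.0, 0.002, -1.0]]
force: [0.4, 0.1, -0.0]
grip_width: 0.0638
grip_force: 0.0
```

step_arm([
  {"travel": [0, 0, 0], "spin": 0},
  {"travel": [0, 0, 0], "spin": 0},
  {"travel": [0, 0, 0], "spin": 0},
])

```text
time: 3.85
ee_pos: [0.4434, 0.0667, 0.024]
eef_rot: [[-0.153, 0.988, 0.002], [0.988, 0.153, 0.0], [-0.0, 0.002, -1.0]]
force: [1.2, -0.6, 3.6]
grip_width: 0.0619
grip_force: 39.9
```

step_arm([
  {"travel": [0, 0, -0.3], "spin": 0},
  {"travel": [0, 0, -0.7], "spin": 0},
  {"travel": [0, 0, -0.9], "spin": 0},
  {"travel": [0, 0, -0.9], "spin": 0},
  {"travel": [0, 0, -0.7], "spin": 0},
])

```text
time: 4.27
ee_pos: [0.4407, 0.0666, 0.1279]
eef_rot: [[-0.153, 0.988, -0.004], [0.988, 0.153, -0.0], [0.001, -0.004, -1.0]]
force: [0.7, 0.4, -6.0]
grip_width: 0.0617
grip_force: 39.9
```

step_arm([
  {"travel": [0, 0, 0], "spin": 0.5},
  {"travel": [0, 0, 0], "spin": 0.8},
  {"travel": [0, 0, 0], "spin": 0.8},
  {"travel": [0, 0, 0], "spin": 0},
  {"travel": [0, 0, 0], "spin": 0},
])

```text
time: 4.68
ee_pos: [0.4406, 0.0666, 0.1262]
eef_rot: [[0.064, 0.998, -0.005], [0.998, -0.064, -0.0], [-0.0, -0.005, -1.0]]
force: [0.2, -0.3, -7.5]
grip_width: 0.062
grip_force: 39.9
```

```bash
python3 p.py .6419 -.0627 .13 -.072
```

```text
t 4.68 tool units [-3.87  6.97 -0.16] spin units 0.08 F [ 0.2 -0.3 -7.5] w 0.062
```

step_arm([
  {"travel": [-0.2, 0.4, -0.1], "spin": 0.08},
  {"travel": [-0.4, 0.7, 0], "spin": 0},
  {"travel": [-0.5, 0.9, 0], "spin": 0},
  {"travel": [-0.5, 0.9, 0], "spin": 0},
  {"travel": [-0.5, 0.9, 0], "spin": 0},
])

```text
time: 5.1
ee_pos: [0.5514, -0.0052, 0.1297]
eef_rot: [[0.072, 0.997, -0.003], [0.997, -0.072, 0.0], [0.0, -0.003, -1.0]]
force: [-0.1, 0.8, -8.4]
grip_width: 0.0617
grip_force: 39.9
```

step_arm([
  {"travel": [-0.5, 0.9, 0], "spin": 0},
  {"travel": [-0.5, 0.9, 0], "spin": 0},
  {"travel": [-0.45, 0.8, 0], "spin": 0},
  {"travel": [-0.3, 0.5, 0], "spin": 0},
  {"travel": [0, 0, 0], "spin": 0},
])

```text
time: 5.52
ee_pos: [0.642, -0.0667, 0.1283]
eef_rot: [[0.075, 0.997, -0.002], [0.997, -0.075, -0.001], [-0.001, -0.002, -1.0]]
force: [0.5, -1.1, -7.6]
grip_width: 0.062
grip_force: 39.9
```

step_arm([
  {"travel": [0, 0, 0], "spin": 0},
  {"travel": [0, 0, 0], "spin": 0},
  {"travel": [0, 0, 0], "spin": 0},
])

```text
time: 5.77
ee_pos: [0.6392, -0.0631, 0.1302]
eef_rot: [[0.073, 0.997, -0.002], [0.997, -0.073, 0.001], [0.001, -0.002, -1.0]]
force: [-0.5, -0.0, -7.9]
grip_width: 0.062
grip_force: 39.9
```

```bash
python3 p.py .6419 -.0627 .036 -.072
python3 - <<'E'
from h import *
for n,(r,c) in(('top',((125,200),(230,340))),('side',((130,250),(200,340)))):
    im=snap(n,n+'1.png')[r[0]:r[1],c[0]:c[1],::-1]
    globals()[n]=cv2.resize(im,None,fx=4.0 if n=='side' else 3.5,fy=4.0 if n=='side' else 3.5,interpolation=cv2.INTER_CUBIC)
h=max(top.shape[0],side.shape[0]);W=np.zeros((h,top.shape[1]+side.shape[1],3),np.uint8)
print(top.shape,side.shape)
W=np.zeros((480,395*1+0+405,3),np.uint8);W[:top.shape[0],:385]=top[:,:385];W[:480,400:760]=side[:480,:360];cv2.imwrite('pics/c1.png',W)
E
```

```text
t 5.77 tool units [0.02 0.1  3.14] spin units -0.01 F [-0.5 -0.  -7.9] w 0.062
(262, 385, 3) (480, 560, 3)
```

View pics/c1.png

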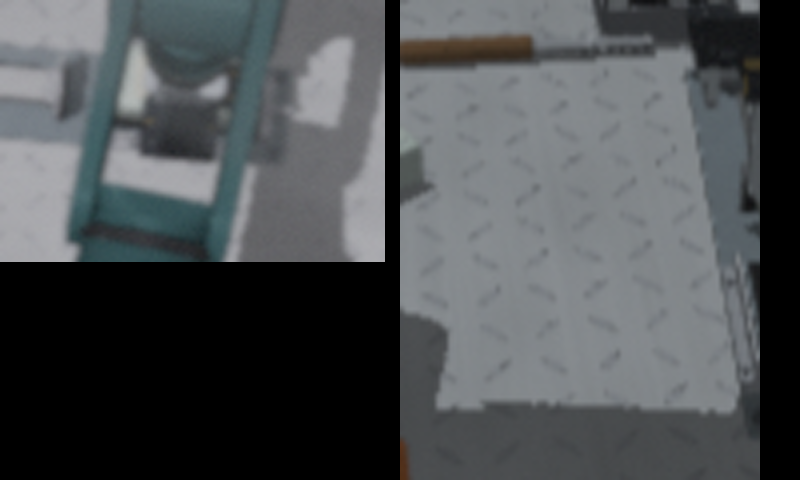

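The top crop shows the arm hiding most of the pack above the bed. The side crop was cut too far left to show it. I'll lower partway and look again from the side.

step_arm([
  {"travel": [0.02, 0.1, 0.4], "spin": 0},
  {"travel": [0, 0, 0.5], "spin": 0},
  {"travel": [0, 0, 0.4], "spin": 0},
  {"travel": [0, 0, 0], "spin": 0},
  {"travel": [0, 0, 0], "spin": 0},
])

```text
time: 6.28
ee_pos: [0.642, -0.063, 0.09]
eef_rot: [[0.074, 0.997, -0.004], [0.997, -0.074, 0.001], [0.001, -0.004, -1.0]]
force: [0.0, 0.1, -7.0]
grip_width: 0.0619
grip_force: 39.9
```

```bash
python3 p.py .6419 -.0627 .036 -.072
python3 - <<'E'
from h import *
im=snap('side','side2.png');cv2.imwrite('pics/c2.png',cv2.resize(im[110:250,240:350,::-1],None,fx=4.2,fy=4.2,interpolation=cv2.INTER_CUBIC))
E
```

```text
t 6.28 tool units [0.01 0.   1.8 ] spin units -0.02 F [ 0.   0.1 -7. ] w 0.0619
```

View pics/c2.png

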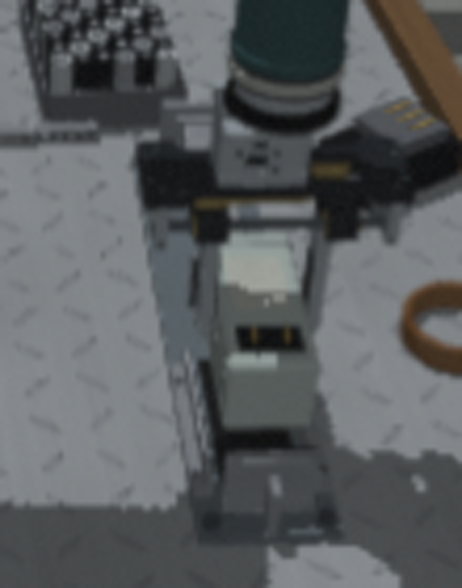

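The side crop shows the pack held level above the bed, between the rails. Its -y bottom edge runs (218,428)-(307,430), and the end block's top edge is at (228,456)-(320,452).

```bash
python3 - <<'E'
from h import *
np.set_printoptions(precision=4,suppress=True)
O=np.array([.650,.0425]);th=-.072;R=np.array([[np.cos(th),-np.sin(th)],[np.sin(th),np.cos(th)]])
S=lambda u,v:[240+(u+.5)/4.2-.5,110+(v+.5)/4.2-.5]
f=lambda P,z:(plane('side',[S(*p) for p in P],z)[:,:2]-O)@R*1000
print('pack bottom -y',f([(218,428),(310,429)],.066)); print('pack top -y',f([(215,354),(312,349)],.124)); print('block top',f([(228,457),(322,452)],.058))
E
```

```text
pack bottom -y [[ -34.0905 -175.8278]
 [  28.5853 -179.786 ]]
pack top -y [[ -39.307  -166.7978]
 [  26.2342 -164.4533]]
block top [[ -29.4233 -196.286 ]
 [  35.1733 -194.4592]]
```

```bash
python3 - <<'E'
from h import *
O=np.array([.650,.0425]);th=-.072;ex=np.array([np.cos(th),np.sin(th)]);ey=np.array([-np.sin(th),np.cos(th)])
def prof(f,y,zs,a=-.06,b=.06):
    g=cv2.cvtColor(cv2.imread('pics/'+f),cv2.COLOR_BGR2GRAY).astype(np.float32)
    s=np.arange(a,b,.001);P=0
    for z in zs:
        uv=proj('side',np.c_[O+np.outer(s,ex)+y*ey,np.full(len(s),z)]).astype(np.float32)
        P=P+cv2.remap(g,uv[:,0].reshape(1,-1),uv[:,1].reshape(1,-1),1)[0]/len(zs)
    d=cv2.GaussianBlur(np.gradient(P).reshape(1,-1),(0,0),1.5)[0]
    return [(round(s[k]*1000),round(float(d[k]),1)) for k in range(1,len(s)-1) if abs(d[k])>1.0 and abs(d[k])>=abs(d[k-1]) and abs(d[k])>abs(d[k+1])]
print('pack face',prof('side2.png',-.180,[.08,.09,.1,.11]))
print('block face(out)',prof('side0.png',-.2,[.03,.04,.05]),prof('side2.png',-.2,[.03,.04,.05]))
print('rubber bed',prof('side0.png',-.1,[.012]),prof('side0.png',-.07,[.012]))
print('plate',prof('side0.png',.0095,[.03,.04,.05,.06]))
E
```

```text
pack face [(-57, -2.1), (-46, -7.8), (-36, 5.0), (38, 3.6)]
block face(out) [(-51, 1.7), (-38, -4.0), (-32, 1.2), (1, 3.7), (8, -3.7), (38, 4.4)] [(-47, -1.4), (-37, -3.4), (-31, 4.0), (1, 4.0), (8, -4.1), (41, 1.1)]
rubber bed [(-53, -4.0), (-47, 2.8), (-40, -4.0), (-36, 3.4), (-29, -9.6), (29, 8.1), (36, -2.3), (42, 6.6), (56, 1.6)] [(-53, -5.1), (-45, 1.2), (-41, -2.8), (-35, 2.0), (-28, -10.5), (29, 8.3), (36, -1.5), (41, 4.4), (48, 4.7)]
plate [(-28, -8.3), (29, 8.9), (39, 3.2)]
```

step_arm([
  {"travel": [0, 0.02, 0.4], "spin": 0},
  {"travel": [0, 0, 0.4], "spin": 0},
  {"travel": [0, 0, 0.3], "spin": 0},
  {"travel": [0, 0, 0.2], "spin": 0},
  {"travel": [0, 0, 0], "spin": 0},
])

```text
time: 6.75
ee_pos: [0.642, -0.0632, 0.0498]
eef_rot: [[0.074, 0.997, -0.005], [0.997, -0.074, 0.001], [0.001, -0.005, -1.0]]
force: [-1.5, 0.4, -8.2]
grip_width: 0.0616
grip_force: 39.9
```

step_arm([
  {"travel": [0, 0, 0.15], "spin": 0},
  {"travel": [0, 0, 0.1], "spin": 0},
  {"travel": [0, 0, 0.1], "spin": 0},
  {"travel": [0, 0, 0], "spin": 0},
  {"travel": [0, 0, 0], "spin": 0},
])

```text
time: 7.17
ee_pos: [0.6439, -0.0635, 0.0426]
eef_rot: [[0.074, 0.997, 0.0], [0.997, -0.074, 0.0], [0.0, 0.0, -1.0]]
force: [-0.5, -0.1, -7.6]
grip_width: 0.0619
grip_force: 39.9
```

step_arm([
  {"travel": [0, -0.04, 0.1], "spin": 0},
  {"travel": [0, 0, 0.07], "spin": 0},
  {"travel": [0, 0, 0], "spin": 0},
  {"travel": [0, 0, 0], "spin": 0},
])

```text
time: 7.5
ee_pos: [0.6425, -0.0634, 0.0372]
eef_rot: [[0.074, 0.997, -0.0], [0.997, -0.074, 0.0], [0.0, -0.0, -1.0]]
force: [0.3, 0.1, -7.8]
grip_width: 0.0619
grip_force: 39.9
```

step_arm([
  {"travel": [0, 0, 0.05], "spin": 0},
  {"travel": [0, 0, 0.03], "spin": 0},
  {"travel": [0, 0, 0], "spin": 0},
])

```text
time: 7.75
ee_pos: [0.6431, -0.0635, 0.0361]
eef_rot: [[0.074, 0.997, 0.001], [0.997, -0.074, -0.0], [-0.0, 0.001, -1.0]]
force: [-1.2, -0.2, -3.2]
grip_width: 0.0616
grip_force: 39.9
```

step_arm([
  {"travel": [0, 0, 0], "spin": 0},
  {"travel": [0, 0, 0], "spin": 0},
  {"travel": [0, 0, 0], "spin": 0},
  {"travel": [0, 0, 0], "spin": 0},
  {"travel": [0, 0, 0], "spin": 0},
], gripper=80)

```text
time: 8.17
ee_pos: [0.6433, -0.0635, 0.0359]
eef_rot: [[0.074, 0.997, 0.002], [0.997, -0.074, -0.0], [-0.0, 0.002, -1.0]]
force: [-0.2, -0.1, -0.4]
grip_width: 0.0799
grip_force: 0.0
```

step_arm([
  {"travel": [0, 0, -0.5], "spin": 0},
  {"travel": [0, 0, -0.9], "spin": 0},
  {"travel": [0, 0, -0.9], "spin": 0},
  {"travel": [0, 0, -0.9], "spin": 0},
  {"travel": [0, 0, -0.5], "spin": 0},
])

```text
time: 8.58
ee_pos: [0.6442, -0.0637, 0.1505]
eef_rot: [[0.074, 0.997, 0.006], [0.997, -0.074, -0.001], [-0.001, 0.006, -1.0]]
force: [1.1, -0.3, 1.2]
grip_width: 0.0802
grip_force: 0.0
```

```bash
python3 p.py .655 .1222 .15 -.072; python3 - <<'E'
from h import *
im=snap('side','side3.png');cv2.imwrite('pics/c3.png',cv2.resize(im[110:250,240:350,::-1],None,fx=4.2,fy=4.2,interpolation=cv2.INTER_CUBIC))
E
```

```text
t 8.58 tool units [ 6.21 -0.1   0.01] spin units -0.02 F [ 1.1 -0.3  1.2] w 0.0802
```

View pics/c3.png

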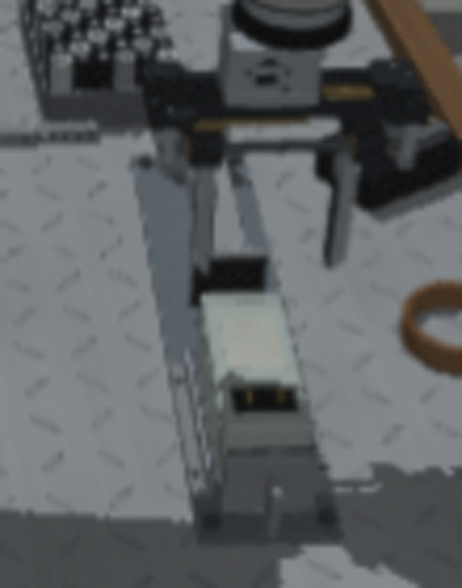

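The crop shows the pack seated in the bed between the rails, terminals up, just short of the end block. The stop plate stands clear behind it. Next is the stop's sleeve.

step_arm([
  {"travel": [0.6, 0, 0], "spin": 0},
  {"travel": [0.9, -0.02, 0], "spin": 0},
  {"travel": [1, -0.02, 0], "spin": 0},
  {"travel": [1, -0.02, 0], "spin": 0},
  {"travel": [1, 0, 0], "spin": 0},
], gripper=70)

```text
time: 9.05
ee_pos: [0.6506, 0.0724, 0.1452]
eef_rot: [[0.075, 0.997, -0.001], [0.997, -0.075, 0.0], [-0.0, -0.001, -1.0]]
force: [0.2, 0.1, -0.0]
grip_width: 0.0701
grip_force: 0.0
```

step_arm([
  {"travel": [0.9, 0, 0], "spin": 0},
  {"travel": [0.6, 0, 0], "spin": 0},
  {"travel": [0.2, 0, 0], "spin": 0},
  {"travel": [0, 0, 0], "spin": 0},
  {"travel": [0, 0, 0], "spin": 0},
])

```text
time: 9.47
ee_pos: [0.6546, 0.1216, 0.1455]
eef_rot: [[0.074, 0.997, -0.001], [0.997, -0.074, -0.001], [-0.001, -0.001, -1.0]]
force: [-0.1, 0.1, -1.1]
grip_width: 0.0702
grip_force: 0.0
```

```bash
python3 p.py .656 .1223 .031 -.072; python3 - <<'E'
from h import *
im=snap('top','top4.png')
g=im.astype(int);O=np.array([.650,.0425]);th=-.072;R=np.array([[np.cos(th),-np.sin(th)],[np.sin(th),np.cos(th)]])
m=((g[...,1]>g[...,2]-2)&(g.min(2)>150)).astype(np.uint8)
ys,xs=np.mgrid[0:384,0:512];W=plane('top',np.c_[xs.ravel(),ys.ravel()],.070)[:,:2];C=((W-O)@R).reshape(384,512,2)
m[(abs(C[...,0])>.06)|(C[...,1]>-.02)|(C[...,1]<-.185)]=0
c=max(cv2.findContours(m,0,2)[0],key=cv2.contourArea).reshape(-1,2)
q=C[c[:,1],c[:,0]];r=cv2.minAreaRect((q*1000).astype(np.float32));print(r)
E
```

```text
t 9.47 tool units [0.03 0.05 3.82] spin units -0.02 F [-0.1  0.1 -1.1] w 0.0702
((4.211385726928711, -77.66152954101562), (50.000850677490234, 52.988399505615234), 5.197091579437256)
```

step_arm([
  {"travel": [0.03, 0.05, 0.6], "spin": 0},
  {"travel": [0, 0, 0.9], "spin": 0},
  {"travel": [0, 0, 0.9], "spin": 0},
  {"travel": [0, 0, 0.8], "spin": 0},
  {"travel": [0, 0, 0.4], "spin": 0},
])

```text
time: 9.93
ee_pos: [0.6542, 0.1208, 0.034]
eef_rot: [[0.077, 0.997, -0.006], [0.997, -0.077, -0.001], [-0.001, -0.006, -1.0]]
force: [-0.4, -0.8, -0.7]
grip_width: 0.0695
grip_force: 0.0
```

step_arm([
  {"travel": [0, 0, 0.2], "spin": 0},
  {"travel": [0, 0, 0], "spin": 0},
  {"travel": [0, 0, 0], "spin": 0},
])

```text
time: 10.18
ee_pos: [0.6572, 0.1225, 0.0333]
eef_rot: [[0.075, 0.997, 0.002], [0.997, -0.075, 0.0], [0.0, 0.002, -1.0]]
force: [0.3, -0.1, -0.7]
grip_width: 0.0698
grip_force: 0.0
```

```bash
python3 p.py .656 .1223 .031 -.072; python3 - <<'E'
from h import *
im=snap('top','top5.png');im2=snap('side','side5.png')
a=cv2.resize(im[125:185,180:325,::-1],(725,300),interpolation=2);b=cv2.resize(im2[110:170,230:375,::-1],(725,300),interpolation=2)
cv2.imwrite('pics/c5.png',np.vstack([a,b]))
E
```

```text
t 10.18 tool units [-0.01 -0.04  0.08] spin units -0.03 F [ 0.3 -0.1 -0.7] w 0.0698
```

View pics/c5.png

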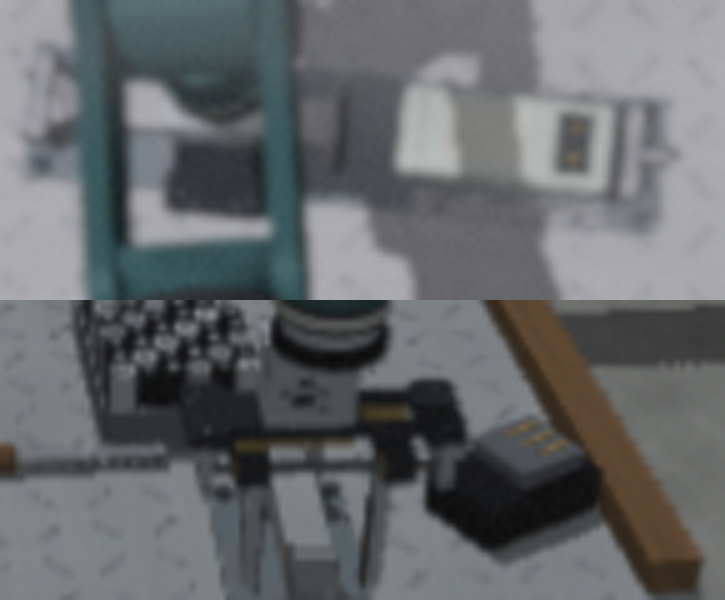

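The top crop shows the pack's right end at (613,150), with a gap of about 6 mm to the end block at (622,150). The side crop shows the fingers straddling the sleeve. Now I'll close gently.

step_arm([
  {"travel": [0, -0.04, 0.08], "spin": 0},
  {"travel": [0, 0, 0], "spin": 0},
  {"travel": [0, 0, 0], "spin": 0},
  {"travel": [0, 0, 0], "spin": 0},
  {"travel": [0, 0, 0], "spin": 0},
], gripper=26, newtons=20)

```text
time: 10.7
ee_pos: [0.6556, 0.1232, 0.03]
eef_rot: [[0.074, 0.997, 0.002], [0.997, -0.074, 0.0], [0.0, 0.002, -1.0]]
force: [1.2, -0.5, 0.0]
grip_width: 0.0404
grip_force: 0.9
```

step_arm([
  {"travel": [0, 0, 0], "spin": 0},
  {"travel": [0, 0, 0], "spin": 0},
  {"travel": [0, 0, 0], "spin": 0},
])

```text
time: 10.95
ee_pos: [0.6566, 0.1231, 0.0301]
eef_rot: [[0.074, 0.997, 0.003], [0.997, -0.074, 0.0], [0.001, 0.003, -1.0]]
force: [5.3, 0.4, -1.1]
grip_width: 0.0299
grip_force: 20.0
```

step_arm([
  {"travel": [-0.03, 0.03, 0], "spin": 0},
  {"travel": [-0.03, 0, 0], "spin": 0},
])

```text
time: 11.12
ee_pos: [0.6566, 0.123, 0.0301]
eef_rot: [[0.074, 0.997, 0.002], [0.997, -0.074, 0.003], [0.004, 0.001, -1.0]]
force: [2.9, 5.0, 0.0]
grip_width: 0.0301
grip_force: 20.0
```

step_arm([
  {"travel": [-0.03, 0, 0], "spin": 0},
  {"travel": [0, 0, 0], "spin": 0},
])

```text
time: 11.28
ee_pos: [0.6565, 0.1224, 0.0301]
eef_rot: [[0.074, 0.997, 0.002], [0.997, -0.074, 0.004], [0.004, 0.002, -1.0]]
force: [4.0, 5.6, -0.6]
grip_width: 0.0297
grip_force: 20.0
```

step_arm([
  {"travel": [-0.03, 0, 0], "spin": 0},
  {"travel": [0, 0, 0], "spin": 0},
])

```text
time: 11.45
ee_pos: [0.6565, 0.1219, 0.0301]
eef_rot: [[0.073, 0.997, 0.002], [0.997, -0.073, 0.004], [0.004, 0.002, -1.0]]
force: [3.5, 5.8, -0.5]
grip_width: 0.0298
grip_force: 20.0
```

step_arm([
  {"travel": [-0.03, 0, 0], "spin": 0},
  {"travel": [0, 0, 0], "spin": 0},
])

```text
time: 11.62
ee_pos: [0.6564, 0.1209, 0.0301]
eef_rot: [[0.073, 0.997, 0.002], [0.997, -0.073, 0.004], [0.004, 0.002, -1.0]]
force: [3.8, 6.0, -0.3]
grip_width: 0.0301
grip_force: 20.0
```

step_arm([
  {"travel": [-0.03, 0, 0], "spin": 0},
  {"travel": [0, 0, 0], "spin": 0},
])

```text
time: 11.78
ee_pos: [0.6564, 0.1204, 0.0301]
eef_rot: [[0.073, 0.997, 0.002], [0.997, -0.073, 0.005], [0.005, 0.002, -1.0]]
force: [3.5, 7.1, -0.3]
grip_width: 0.0296
grip_force: 20.0
```

step_arm([
  {"travel": [-0.03, 0, 0], "spin": 0},
  {"travel": [0, 0, 0], "spin": 0},
])

```text
time: 11.95
ee_pos: [0.6563, 0.1199, 0.0301]
eef_rot: [[0.073, 0.997, 0.002], [0.997, -0.073, 0.005], [0.005, 0.002, -1.0]]
force: [4.6, 7.4, -0.8]
grip_width: 0.03
grip_force: 20.0
```

step_arm([
  {"travel": [-0.03, 0, 0], "spin": 0},
  {"travel": [0, 0, 0], "spin": 0},
])

```text
time: 12.12
ee_pos: [0.6563, 0.1195, 0.0301]
eef_rot: [[0.073, 0.997, 0.003], [0.997, -0.073, 0.006], [0.006, 0.002, -1.0]]
force: [6.0, 8.9, -1.4]
grip_width: 0.0301
grip_force: 20.0
```

step_arm([
  {"travel": [-0.03, 0, 0], "spin": 0},
  {"travel": [0, 0, 0], "spin": 0},
])

```text
time: 12.28
ee_pos: [0.6563, 0.1193, 0.0301]
eef_rot: [[0.073, 0.997, 0.003], [0.997, -0.073, 0.007], [0.007, 0.002, -1.0]]
force: [5.0, 9.5, -0.7]
grip_width: 0.0297
grip_force: 20.0
```

step_arm([
  {"travel": [-0.03, 0, 0], "spin": 0},
  {"travel": [0, 0, 0], "spin": 0},
])

```text
time: 12.45
ee_pos: [0.6563, 0.1191, 0.0301]
eef_rot: [[0.072, 0.997, 0.003], [0.997, -0.072, 0.008], [0.009, 0.002, -1.0]]
force: [5.5, 10.9, -2.0]
grip_width: 0.0298
grip_force: 20.0
```

step_arm([
  {"travel": [-0.02, 0, 0], "spin": 0},
  {"travel": [0, 0, 0], "spin": 0},
])

```text
time: 12.62
ee_pos: [0.6563, 0.1188, 0.0301]
eef_rot: [[0.072, 0.997, 0.003], [0.997, -0.072, 0.009], [0.009, 0.003, -1.0]]
force: [5.4, 11.9, -1.2]
grip_width: 0.0299
grip_force: 20.0
```

step_arm([
  {"travel": [-0.02, 0, 0], "spin": 0},
  {"travel": [0, 0, 0], "spin": 0},
])

```text
time: 12.78
ee_pos: [0.6561, 0.1167, 0.0301]
eef_rot: [[0.072, 0.997, 0.003], [0.997, -0.072, 0.006], [0.006, 0.002, -1.0]]
force: [4.6, 6.8, -0.9]
grip_width: 0.0299
grip_force: 20.0
```

step_arm([
  {"travel": [-0.04, 0, 0], "spin": 0},
  {"travel": [-0.04, 0, 0], "spin": 0},
  {"travel": [-0.04, 0, 0], "spin": 0},
  {"travel": [-0.04, 0, 0], "spin": 0},
  {"travel": [0, 0, 0], "spin": 0},
], newtons=11)

```text
time: 13.2
ee_pos: [0.6557, 0.1108, 0.0301]
eef_rot: [[0.073, 0.997, 0.002], [0.997, -0.073, 0.005], [0.005, 0.002, -1.0]]
force: [4.4, 5.8, -0.0]
grip_width: 0.0295
grip_force: 11.0
```

step_arm([
  {"travel": [-0.04, 0, 0], "spin": 0},
  {"travel": [-0.04, 0, 0], "spin": 0},
  {"travel": [-0.04, 0, 0], "spin": 0},
  {"travel": [-0.04, 0, 0], "spin": 0},
  {"travel": [0, 0, 0], "spin": 0},
])

```text
time: 13.62
ee_pos: [0.6553, 0.106, 0.0301]
eef_rot: [[0.073, 0.997, 0.002], [0.997, -0.073, 0.005], [0.005, 0.002, -1.0]]
force: [4.5, 6.5, -1.2]
grip_width: 0.0297
grip_force: 11.0
```

step_arm([
  {"travel": [-0.04, 0, 0], "spin": 0},
  {"travel": [-0.04, 0, 0], "spin": 0},
  {"travel": [-0.04, 0, 0], "spin": 0},
  {"travel": [0, 0, 0], "spin": 0},
])

```text
time: 13.95
ee_pos: [0.655, 0.1023, 0.0301]
eef_rot: [[0.073, 0.997, 0.002], [0.997, -0.073, 0.005], [0.005, 0.002, -1.0]]
force: [4.3, 5.1, -0.4]
grip_width: 0.0298
grip_force: 11.0
```

step_arm([
  {"travel": [-0.04, 0, 0], "spin": 0},
  {"travel": [-0.04, 0, 0], "spin": 0},
  {"travel": [-0.04, 0, 0], "spin": 0},
  {"travel": [-0.04, 0, 0], "spin": 0},
  {"travel": [0, 0, 0], "spin": 0},
])

```text
time: 14.37
ee_pos: [0.6547, 0.0976, 0.0301]
eef_rot: [[0.073, 0.997, 0.002], [0.997, -0.073, 0.005], [0.005, 0.002, -1.0]]
force: [3.7, 6.3, -0.5]
grip_width: 0.0301
grip_force: 11.0
```

step_arm([
  {"travel": [-0.04, 0, 0], "spin": 0},
  {"travel": [-0.04, 0, 0], "spin": 0},
  {"travel": [-0.04, 0, 0], "spin": 0},
  {"travel": [0, 0, 0], "spin": 0},
])

```text
time: 14.7
ee_pos: [0.6545, 0.094, 0.0301]
eef_rot: [[0.073, 0.997, 0.002], [0.997, -0.073, 0.005], [0.005, 0.002, -1.0]]
force: [4.9, 5.5, -1.0]
grip_width: 0.0296
grip_force: 11.0
```

step_arm([
  {"travel": [-0.04, 0, 0], "spin": 0},
  {"travel": [0, 0, 0], "spin": 0},
])

```text
time: 14.87
ee_pos: [0.6543, 0.0927, 0.0301]
eef_rot: [[0.073, 0.997, 0.002], [0.997, -0.073, 0.004], [0.005, 0.002, -1.0]]
force: [4.2, 5.6, -1.3]
grip_width: 0.0299
grip_force: 11.0
```

step_arm([
  {"travel": [-0.04, 0, 0], "spin": 0},
  {"travel": [0, 0, 0], "spin": 0},
])

```text
time: 15.03
ee_pos: [0.6542, 0.0913, 0.0301]
eef_rot: [[0.073, 0.997, 0.002], [0.997, -0.073, 0.004], [0.004, 0.002, -1.0]]
force: [4.7, 4.8, -0.7]
grip_width: 0.0301
grip_force: 11.0
```

step_arm([
  {"travel": [-0.04, 0, 0], "spin": 0},
  {"travel": [0, 0, 0], "spin": 0},
])

```text
time: 15.2
ee_pos: [0.6542, 0.0898, 0.0301]
eef_rot: [[0.073, 0.997, 0.002], [0.997, -0.073, 0.004], [0.004, 0.002, -1.0]]
force: [4.2, 5.6, -0.4]
grip_width: 0.0298
grip_force: 11.0
```

step_arm([
  {"travel": [-0.04, 0, 0], "spin": 0},
  {"travel": [0, 0, 0], "spin": 0},
])

```text
time: 15.37
ee_pos: [0.6539, 0.087, 0.03]
eef_rot: [[0.074, 0.997, 0.002], [0.997, -0.074, 0.001], [0.001, 0.002, -1.0]]
force: [3.2, 1.6, 0.6]
grip_width: 0.03
grip_force: 11.0
```

step_arm([
  {"travel": [-0.04, 0, 0], "spin": 0},
  {"travel": [0, 0, 0], "spin": 0},
])

```text
time: 15.53
ee_pos: [0.6538, 0.0863, 0.03]
eef_rot: [[0.074, 0.997, 0.002], [0.997, -0.074, 0.002], [0.002, 0.002, -1.0]]
force: [2.9, 3.9, -0.5]
grip_width: 0.0299
grip_force: 11.0
```

step_arm([
  {"travel": [-0.03, 0, 0], "spin": 0},
  {"travel": [0, 0, 0], "spin": 0},
])

```text
time: 15.7
ee_pos: [0.6538, 0.0857, 0.0301]
eef_rot: [[0.074, 0.997, 0.002], [0.997, -0.074, 0.003], [0.003, 0.002, -1.0]]
force: [3.9, 4.7, -0.2]
grip_width: 0.0298
grip_force: 11.0
```

step_arm([
  {"travel": [-0.03, 0, 0], "spin": 0},
  {"travel": [0, 0, 0], "spin": 0},
])

```text
time: 15.87
ee_pos: [0.6537, 0.0849, 0.0301]
eef_rot: [[0.074, 0.997, 0.002], [0.997, -0.074, 0.003], [0.003, 0.002, -1.0]]
force: [4.1, 4.2, -0.3]
grip_width: 0.03
grip_force: 11.0
```

step_arm([
  {"travel": [-0.03, 0, 0], "spin": 0},
  {"travel": [0, 0, 0], "spin": 0},
])

```text
time: 16.03
ee_pos: [0.6537, 0.0841, 0.0301]
eef_rot: [[0.074, 0.997, 0.002], [0.997, -0.074, 0.003], [0.003, 0.002, -1.0]]
force: [3.8, 5.0, -1.2]
grip_width: 0.0297
grip_force: 11.0
```

step_arm([
  {"travel": [-0.03, 0, 0], "spin": 0},
  {"travel": [0, 0, 0], "spin": 0},
])

```text
time: 16.2
ee_pos: [0.6537, 0.0839, 0.0301]
eef_rot: [[0.074, 0.997, 0.002], [0.997, -0.074, 0.004], [0.004, 0.002, -1.0]]
force: [4.8, 7.1, -0.7]
grip_width: 0.0299
grip_force: 11.0
```

step_arm([
  {"travel": [-0.03, 0, 0], "spin": 0},
  {"travel": [0, 0, 0], "spin": 0},
])

```text
time: 16.37
ee_pos: [0.6537, 0.0837, 0.0301]
eef_rot: [[0.073, 0.997, 0.002], [0.997, -0.073, 0.005], [0.005, 0.002, -1.0]]
force: [5.4, 7.5, -0.8]
grip_width: 0.0301
grip_force: 11.0
```

```bash
python3 p.py .656 .1223 .031 -.072; python3 - <<'E'
from h import *
im=snap('top','top6.png');im2=snap('side','side6.png')
a=cv2.resize(im[125:185,180:325,::-1],(725,300),interpolation=2);b=cv2.resize(im2[125:185,230:375,::-1],(725,300),interpolation=2)
cv2.imwrite('pics/c6.png',np.vstack([a,b]))
E
```

```text
t 16.37 tool units [ 1.29 -0.02 -0.02] spin units -0.01 F [ 5.4  7.5 -0.8] w 0.0301
```

View pics/c6.png

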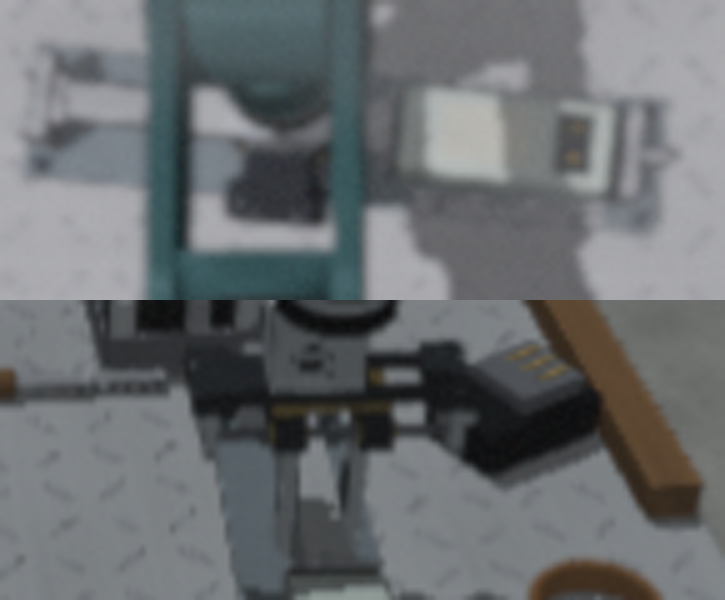

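The top crop shows the stop brought up close to the pack's +y end at (400,135), with the pack unmoved. I'll relax the push and feel backwards to confirm the lock.

step_arm([
  {"travel": [0.06, 0, 0], "spin": 0},
  {"travel": [0, 0, 0], "spin": 0},
])

```text
time: 16.63
ee_pos: [0.6537, 0.0837, 0.0301]
eef_rot: [[0.074, 0.997, 0.002], [0.997, -0.074, 0.002], [0.002, 0.002, -1.0]]
force: [4.8, 3.6, -0.2]
grip_width: 0.0296
grip_force: 11.0
```

step_arm([
  {"travel": [0.06, 0, 0], "spin": 0},
  {"travel": [0, 0, 0], "spin": 0},
])

```text
time: 16.8
ee_pos: [0.6537, 0.0838, 0.0301]
eef_rot: [[0.075, 0.997, 0.001], [0.997, -0.075, -0.001], [-0.001, 0.001, -1.0]]
force: [3.7, 0.2, -0.0]
grip_width: 0.0298
grip_force: 11.0
```

step_arm([
  {"travel": [0.05, 0, 0], "spin": 0},
  {"travel": [0, 0, 0], "spin": 0},
])

```text
time: 16.97
ee_pos: [0.6537, 0.0841, 0.03]
eef_rot: [[0.075, 0.997, 0.001], [0.997, -0.075, -0.003], [-0.003, 0.001, -1.0]]
force: [4.4, -3.2, 0.4]
grip_width: 0.0301
grip_force: 11.0
```

step_arm([
  {"travel": [0.04, 0, 0], "spin": 0},
  {"travel": [0, 0, 0], "spin": 0},
])

```text
time: 17.13
ee_pos: [0.6537, 0.0846, 0.0301]
eef_rot: [[0.075, 0.997, 0.001], [0.997, -0.075, -0.004], [-0.004, 0.001, -1.0]]
force: [4.3, -4.7, 1.2]
grip_width: 0.0304
grip_force: 11.0
```

step_arm([
  {"travel": [0.03, 0, 0], "spin": 0},
  {"travel": [0, 0, 0], "spin": 0},
])

```text
time: 17.3
ee_pos: [0.6537, 0.0853, 0.03]
eef_rot: [[0.076, 0.997, 0.001], [0.997, -0.076, -0.004], [-0.004, 0.001, -1.0]]
force: [4.1, -5.8, 1.2]
grip_width: 0.0297
grip_force: 11.0
```

step_arm([
  {"travel": [0.03, 0, 0], "spin": 0},
  {"travel": [0, 0, 0], "spin": 0},
])

```text
time: 17.47
ee_pos: [0.6538, 0.0861, 0.03]
eef_rot: [[0.076, 0.997, 0.001], [0.997, -0.076, -0.004], [-0.004, 0.001, -1.0]]
force: [3.5, -4.8, 1.6]
grip_width: 0.0299
grip_force: 11.0
```

step_arm([
  {"travel": [0.02, 0, 0], "spin": 0},
  {"travel": [0, 0, 0], "spin": 0},
])

```text
time: 17.63
ee_pos: [0.6538, 0.0864, 0.0301]
eef_rot: [[0.076, 0.997, 0.001], [0.997, -0.076, -0.005], [-0.005, 0.001, -1.0]]
force: [2.9, -5.7, 1.4]
grip_width: 0.0297
grip_force: 11.0
```

step_arm([
  {"travel": [0.03, 0, 0], "spin": 0},
  {"travel": [0, 0, 0], "spin": 0},
])

```text
time: 17.8
ee_pos: [0.6538, 0.0866, 0.0301]
eef_rot: [[0.076, 0.997, 0.0], [0.997, -0.076, -0.006], [-0.006, 0.001, -1.0]]
force: [3.6, -6.7, 0.5]
grip_width: 0.0298
grip_force: 11.0
```

step_arm([
  {"travel": [0.02, 0, 0], "spin": 0},
  {"travel": [0, 0, 0], "spin": 0},
])

```text
time: 17.97
ee_pos: [0.6538, 0.0866, 0.03]
eef_rot: [[0.076, 0.997, 0.0], [0.997, -0.076, -0.007], [-0.007, 0.001, -1.0]]
force: [3.0, -8.2, 1.3]
grip_width: 0.0299
grip_force: 11.0
```

It locks both ways: it stops at y = 0.0837 going forward and 0.0866 going back. I'll centre it, unload and let go.

step_arm([
  {"travel": [-0.08, 0, 0], "spin": 0},
  {"travel": [-0.08, 0, 0], "spin": 0},
  {"travel": [-0.08, 0, 0], "spin": 0},
  {"travel": [0, 0, 0], "spin": 0},
])

```text
time: 18.3
ee_pos: [0.6538, 0.085, 0.0301]
eef_rot: [[0.074, 0.997, 0.002], [0.997, -0.074, 0.003], [0.003, 0.002, -1.0]]
force: [5.3, 2.9, 0.5]
grip_width: 0.0298
grip_force: 11.0
```

step_arm([
  {"travel": [0.07, 0, 0], "spin": 0},
  {"travel": [0, 0, 0], "spin": 0},
])

```text
time: 18.47
ee_pos: [0.6537, 0.085, 0.03]
eef_rot: [[0.075, 0.997, 0.001], [0.997, -0.075, -0.002], [-0.002, 0.001, -1.0]]
force: [5.2, -2.3, 1.2]
grip_width: 0.0299
grip_force: 11.0
```

step_arm([
  {"travel": [0, 0, 0], "spin": 0},
  {"travel": [0, 0, 0], "spin": 0},
  {"travel": [0, 0, 0], "spin": 0},
  {"travel": [0, 0, 0], "spin": 0},
  {"travel": [0, 0, 0], "spin": 0},
], gripper=70)

```text
time: 18.88
ee_pos: [0.6525, 0.0861, 0.0291]
eef_rot: [[0.074, 0.997, -0.002], [0.997, -0.074, 0.0], [0.0, -0.002, -1.0]]
force: [0.3, 0.6, -0.9]
grip_width: 0.0601
grip_force: 0.0
```

step_arm([
  {"travel": [0, 0, -0.5], "spin": 0},
  {"travel": [0, 0, -0.9], "spin": 0},
  {"travel": [0, 0, -1], "spin": 0},
  {"travel": [0, 0, -1], "spin": 0},
  {"travel": [0, 0, -1], "spin": 0},
])

```text
time: 19.3
ee_pos: [0.6526, 0.0861, 0.1627]
eef_rot: [[0.074, 0.997, -0.001], [0.997, -0.074, 0.0], [0.0, -0.001, -1.0]]
force: [0.5, -1.2, -0.5]
grip_width: 0.0698
grip_force: 0.0
```

step_arm([
  {"travel": [0, -1, -0.5], "spin": 0},
  {"travel": [0, -1, 0], "spin": 0},
  {"travel": [0, -1, 0], "spin": 0},
  {"travel": [0, -1, 0], "spin": 0},
  {"travel": [0, -1, 0], "spin": 0},
])

```text
time: 19.72
ee_pos: [0.5019, 0.0972, 0.1766]
eef_rot: [[0.074, 0.997, -0.0], [0.997, -0.074, 0.0], [0.0, -0.0, -1.0]]
force: [-0.5, 0.3, 0.1]
grip_width: 0.07
grip_force: 0.0
```

step_arm([
  {"travel": [0, -1, 0], "spin": 0},
  {"travel": [0, -1, 0], "spin": 0},
  {"travel": [0, 0, 0], "spin": 0},
  {"travel": [0, 0, 0], "spin": 0},
])

```text
time: 20.05
ee_pos: [0.4428, 0.1018, 0.177]
eef_rot: [[0.073, 0.997, 0.001], [0.997, -0.073, 0.0], [0.0, 0.001, -1.0]]
force: [0.4, 0.2, -0.4]
grip_width: 0.07
grip_force: 0.0
```

```bash
python3 - <<'E'
from h import *
im=snap('top','top7.png');im2=snap('side','side7.png')
a=cv2.resize(im[125:185,180:325,::-1],(725,300),interpolation=2);b=cv2.resize(im2[130:190,230:375,::-1],(725,300),interpolation=2)
cv2.imwrite('pics/c7.png',np.vstack([a,b]))
E
```

```text
(no output)
```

View pics/c7.png

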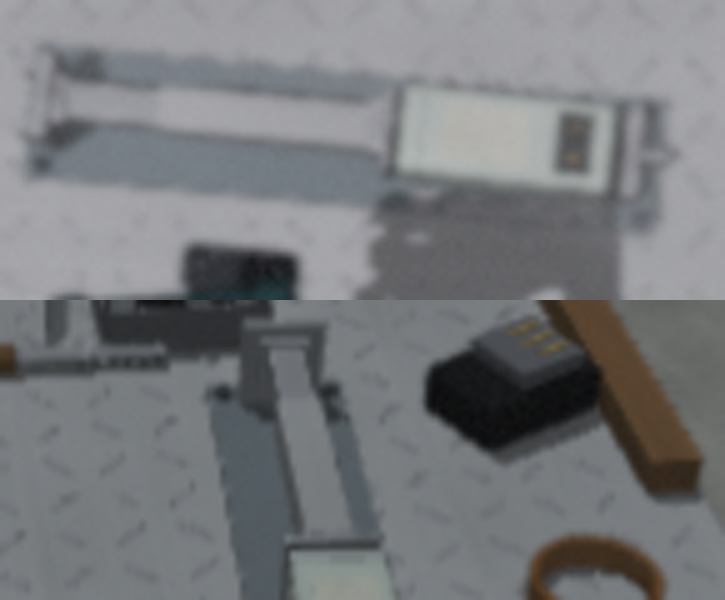

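The picture shows the pack penned between the stop plate at (392,130) and the end block at (622,150), with the gripper clear. I'll check numerically that the button is out.

```bash
python3 - <<'E'
from h import *
O=np.array([.650,.0425]);th=-.072;ex=np.array([np.cos(th),np.sin(th)]);ey=np.array([-np.sin(th),np.cos(th)])
for f in('top0.png','top7.png'):
    g=cv2.cvtColor(cv2.imread('pics/'+f),cv2.COLOR_BGR2GRAY).astype(np.float32);print(f)
    for s in(.013,.018,.021):
        y=np.arange(.056,.107,.004);uv=proj('top',np.c_[O+np.outer(y,ey)+s*ex,np.full(len(y),.05)]).astype(np.float32)
        print(s,cv2.remap(g,uv[:,:1].copy(),uv[:,1:].copy(),1).ravel().round().astype(int))
# distances along axis at z 70
g=cv2.cvtColor(cv2.imread('pics/top7.png'),cv2.COLOR_BGR2GRAY).astype(np.float32)
s=np.arange(-.2,0,.001);P=0
for q in(-.022,-.015,.015,.022):
    uv=proj('top',np.c_[O+np.outer(s,ey)+q*ex,np.full(len(s),.07)]).astype(np.float32);P=P+cv2.remap(g,uv[:,:1].copy(),uv[:,1:].copy(),1).ravel()/4
d=cv2.GaussianBlur(np.gradient(P).reshape(1,-1),(0,0),1.5)[0]
print([(round(s[k]*1e3),round(float(d[k]),1)) for k in range(1,len(s)-1) if abs(d[k])>1.5 and abs(d[k])>=abs(d[k-1]) and abs(d[k])>abs(d[k+1])])
E
```

```text
top0.png
0.013 [149 150 152 153 151 150 150 149 149 151 151 152 153]
0.018 [130 131 132 132 130 126 124 126 126 130 132 132 133]
0.021 [116 115 117 119 117 113 111 113 113 116 117 116 118]
top7.png
0.013 [154 155 158 158 157 156 156 156 156 157 158 159 160]
0.018 [135 135 137 138 134 131 129 130 133 135 138 140 140]
0.021 [120 119 123 124 120 117 116 117 119 120 123 123 125]
[(-191, -5.8), (-181, 7.5), (-168, -5.5), (-143, 6.2), (-33, -6.9), (-25, 3.8)]
```

```bash
python3 -c "
from rig import env
print(env.hand_in())"
```

```text
the job is handed in; nothing more can be done
None
```

I handed the job in at about 20 s: the battery lies terminals up in the bed, penned between stop and end block. The stop moved about 38 mm and locks both ways, with the button showing out as at the start; everything is let go, and no verdict came back.

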